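Purge the gas-sampling pump and hold its draw rod at the red mark

ROBOT

A 6-joint arm with a two-finger parallel gripper is mounted at the origin on the work surface. World frame = base frame: x ahead of the robot, y to its left, z up, the work surface at z = 0. Lengths are in m, angles in rad, forces in N, time in s.
With the tool pointing down it reaches from about 0.275 to 0.825 m from the base axis. Payload 5.2 kg.
Tool frame: the origin (TCP) lies midway between the tips of the shut fingers; the grasp point (between the pads) lies 19 mm behind it; z points along the fingers, y is the line along which they close (so a half turn about z gives the same grasp; the last joint's range is limited). The gripper opens to 93 mm and grips with 3 to 60 N. Pads are 15 mm wide; open, the fingers measure 128 mm over their backs; the gripper's body (75 mm by 188 mm) begins 65 mm behind the grasp point.
Start: joints at [-1.359, 0.259, 1.535, -0, 1.348, -0.203], TCP at [0.222, -0.503, 0.219] pointing down, gripper open.
Joint ranges: [-3.14, 3.14], [-0.91, 2.08], [0.19, 2.58], [-1.22, 4.36], [0.22, 2.71], [-3.12, 3.12]. Speed limits (rad/s): [2.57, 2.57, 3.14, 3.14, 3.14, 3.14].

INTERFACE

Orientations are given as a rotation vector (axis times angle).
In Python, from bench import sense, read_camera, camera_params, sign_off gives the robot as it stands.
- The arm moves only by the shell command python3 -m handwheel 'ROWS' [OPENING]. ROWS is a JSON list of rows, 1 to 5 of them, each of 6 numbers: dx, dy, dz in m, then a rotation vector rx, ry, rz in rad; each row shifts and turns the commanded pose from where the row before left it, along the tool's axes as they then stand; what a row does not reach is not made up. A row lasts 1/10 s, in which the tool goes at most 0.05 m and 0.15 rad, less where a joint would pass 70% of its speed; a pose out of reach is approached as far as the arm can. OPENING is the opening from 0.0 (shut) to 1.0 (fully open), set as the command begins (- or left out keeps the last). The fingers move at their own pace and stop on an object; the grip force is fixed at half the most. Time passes only in rows, so rows that do not move let the fingers close. It prints the time, the measured TCP pose, the force, the opening and the grip force at its end.
- sense(): the state, without advancing time (a new reading comes with each control period).
- read_camera(name): name is "side" or "top"; returns the picture (420x560x3 uint8, red, green, blue); there is no depth.
- camera_params(name): a dict with "vfov" (degrees; the focal length in pixels is half the picture's height over the tangent of half this angle, whatever the lens; pixels are square), "cx", "cy" (the principal point, pixels), "D" ([k1, k2, p1, p2, k3] as OpenCV has them; the pictures are not rectified), "camera_from_world" (4x4, takes a point from world to camera coordinates). Camera axes: x right, y down, z forward; pixel columns grow to the right and rows downward; lengths in m; the calibration is good to about 2 mm. A picture is of the moment at which its call begins. camera_params takes no time and is no camera call.
- sign_off(): hands the job in; it is judged then, once.
The state is a dict: "time": time; "joint_pos": joint angles; "joint_velocities": joint speeds; "joint_efforts": joint torques, N m; "eef_pos": TCP position; "ee_rot": TCP orientation; "contact_force": force on the tool from outside, world axes, zero at the start; "wrist_torque": the same for the moment, N m; "grip_width": opening from 0.0 (shut) to 1.0 (fully open); "finger_force": force on a finger pad.
Only numpy, scipy, OpenCV 4.12 (cv2) and the standard library are available. Lean on these libraries where they do the work, as an engineer would, in place of code of your own. Each camera call takes 0.05 s, during which the arm holds its last target. There are 200 camera calls.

TASK

Purge the gas-sampling pump by pressing its green plunger all the way down to its stop and letting it spring back up; then grip the blue handle of its telescoping draw rod and pull the rod out, against its spring, until the black pointer stands at the red index clip on the scale, without drawing it noticeably past the clip. Finish while still gripping the handle and holding the rod there: it must not be let go. Leave the red clip where it is set, and the glassware and other things round the pump where they stand.

Things in the scene. Friction and masses are not known exactly. Their poses are not given: they have to be found in the camera images.
- pump: Gas-sampling pump fixed to the bench. Origin on the bench under the barrel; the rod pulls out level along its -x; z up. In its frame, mm: grey base plate x -205..145, y -77..53, 12 thick; cream housing 90 x 90, 90 high, centred x 95; barrel 32 dia (mouth 38), axis 45 above the bench, from housing to its mouth at x -47; white scale strip along x on the plate at y -50.
- plunger (a joint): Travel of the green purge plunger: 0 up, 0.014 m fully down at its stop. Its spring pushes back with 2 N at the top and 8 N at the stop and returns it when released.
- plunger_top (a point): Centre of the top face of the green plunger head, a disc 40 mm in diameter and 12 mm thick at x +95, y 0 in the pump's frame, 132 mm above the bench when up; it is pressed straight down. Moves with the plunger.
- draw_rod (a joint): Extension of the telescoping draw rod: 0 home (as at the start), growing as it is pulled out along the pump's -x, mechanical end at 0.100 m. Inner spring: about 3.3 N at home, rising 1.1 N per 10 mm (8 to 12 N at the red clip); it pulls the rod home when released.
- grip (a point): Grip point of the blue upright handle on the rod's end, 98 mm above the bench. The handle is a plate 14 mm thick along the pump's x, 40 mm wide along its y, from 30 to 120 mm above the bench. Moves with the rod; home: x -90, y 0 in the pump's frame. Around it nothing of the pump is higher than 64 mm, save the housing and plunger 140 mm and more towards +x.
- pointer (a point): Tip of the black pointer fixed to the handle (thin bar on the handle's -y side, its tip bent down to the scale, 17 mm above the bench), at the same x in the pump's frame as the handle's centre.
- mark (a point): Mark of the red index clip (block 10 x 18 x 14 mm on the scale strip): the thin red line, 3 mm wide, from the clip towards the pointer's track, 17 mm above the bench. Axes as the pump's. The pointer is at the mark when both have the same x in the pump's frame. Clip set anywhere from 45 to 75 mm of rod extension; it stays unless pushed (4 N).
- amber_bottle: Bystander: amber bottle with black cap, 56 mm diameter, 120 mm tall, upright. Origin at the centre of its underside.
- reagent_jar: Bystander: white jar with blue cap, 64 mm diameter, 85 mm tall. Origin at the centre of its underside.
- beaker: Bystander: glass beaker, 64 mm diameter, 85 mm tall. Origin at the centre of its underside.
- dish: Bystander: white ceramic dish, 80 mm diameter, 14 mm high. Origin at the centre of its underside.
- stopper: Bystander: brown tapered stopper, 34 mm largest diameter, 30 mm high. Origin at the centre of its underside.
- spatula: Bystander: steel lab spatula with black grip, 180 mm long, 18 mm wide, lying flat along its x. Origin under its middle.

How it is judged:
By the outcome, as a careful person would: the job done as asked, in the order asked, and still so for the second after the job is handed in, while the arm keeps its last pose, push and grip.
It also fails if it takes over 45 s, if anything falls off the work surface, if the arm or the gripper's body presses on something with over 40 N, if the wrist force passes 120 N, or if a joint passes its speed limit or range.

## Working session

There is one attempt and no reset: what is moved stays moved. The work goes in short steps, Python scripts to look and compute and a shell command to move; the robot and the scene stay as the last step left them, time stands still between calls to the robot, and variables do not carry over. Pictures are saved under pics/ and viewed, at most 10 in all, crops included, and the job is handed in when it is done.

```bash
mkdir -p pics
python3 - <<'E'
from bench import *
import cv2
for n in ("side","top"):
    cv2.imwrite(f"pics/{n}0.png",cv2.cvtColor(read_camera(n),cv2.COLOR_RGB2BGR)); print(n,camera_params(n))
print(sense())
E
```

```text
side {'vfov': 49.21130595677364, 'cx': 277.7487037932805, 'cy': 218.57281362763723, 'D': array([0.04649682, 0.        , 0.        , 0.        , 0.        ]), 'camera_from_world': array([[-0.86846938, -0.49573096, -0.00342662,  0.49075267],
       [-0.29745536,  0.52661572, -0.79636436,  0.24353575],
       [ 0.39658699, -0.6905988 , -0.60480746,  0.5889747 ],
       [ 0.        ,  0.        ,  0.        ,  1.        ]])}
top {'vfov': 45.914714119046394, 'cx': 279.6133309306725, 'cy': 208.80043576992247, 'D': array([0.03589178, 0.        , 0.        , 0.        , 0.        ]), 'camera_from_world': array([[-0.01869441, -0.99979416,  0.00788408,  0.05913462],
       [-0.98860287,  0.01730585, -0.14954889,  0.56819819],
       [ 0.14938167, -0.01058995, -0.9887229 ,  0.80715017],
       [ 0.        ,  0.        ,  0.        ,  1.        ]])}
{'time': 0.1, 'joint_pos': array([-1.35880944e+00,  2.59265179e-01,  1.53594851e+00, -3.11371195e-05,
        1.34800646e+00, -2.02859135e-01]), 'joint_velocities': array([ 0.00068627, -0.00109259, -0.00103848, -0.00129375,  0.00075558,
       -0.00063394]), 'joint_efforts': array([ 2.93749210e-03, -4.38211155e+01, -2.84642762e+01,  7.21296296e-02,
        3.61541100e-02, -4.60622277e-05]), 'eef_pos': array([ 0.221554  , -0.50287188,  0.21791359]), 'ee_rot': array([-3.07265750e+00, -6.46651405e-01,  5.93285728e-05]), 'contact_force': array([-0.15384718, -0.39265977, -0.10074929]), 'wrist_torque': array([-0.00617973, -0.02476732, -0.07055464]), 'finger_force': 0.0, 'grip_width': 1.000805749561558}
```

View pics/side0.png

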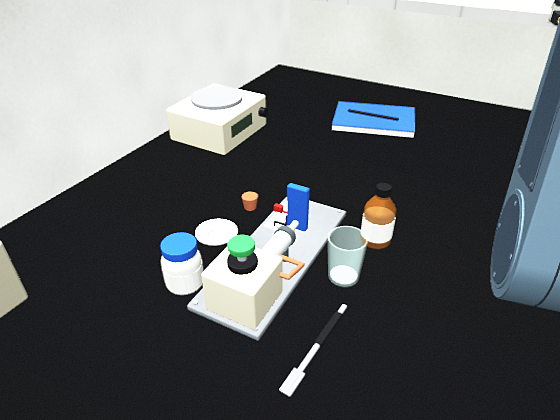

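View pics/top0.png

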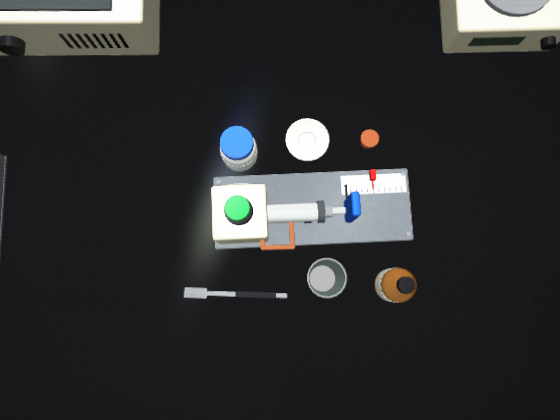

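The side view shows the handle at about (298,207), the plunger head at (241,245) and the red clip at (280,208). In the top view the plunger is at (237,208), the handle at (355,204) and the clip with its mark at (373,178). I'll enlarge both.

Run:
```python
import cv2
a=cv2.imread("pics/side0.png")[175:325,185:365]; cv2.imwrite("pics/s1.png",cv2.resize(a,None,fx=4,fy=4,interpolation=cv2.INTER_CUBIC))
a=cv2.imread("pics/top0.png")[160:260,205:420]; cv2.imwrite("pics/t1.png",cv2.resize(a,None,fx=3.7,fy=3.7,interpolation=cv2.INTER_CUBIC))
```

```text
(no output)
```

View pics/s1.png

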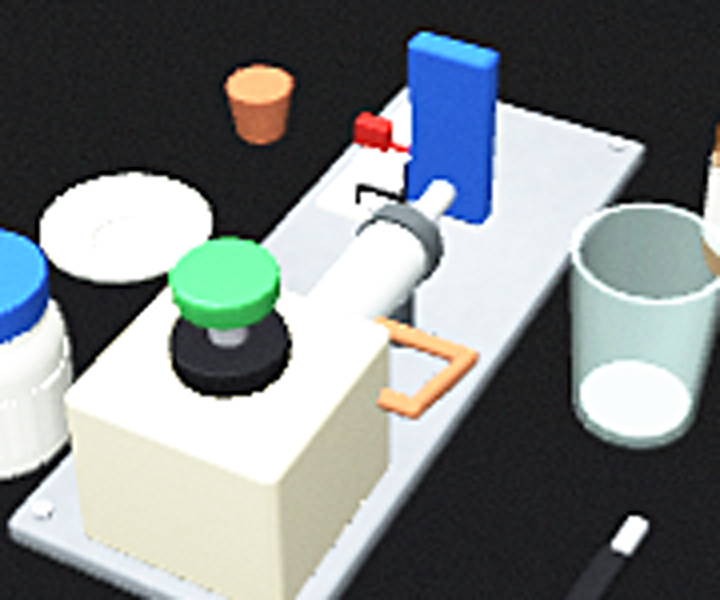

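View pics/t1.png

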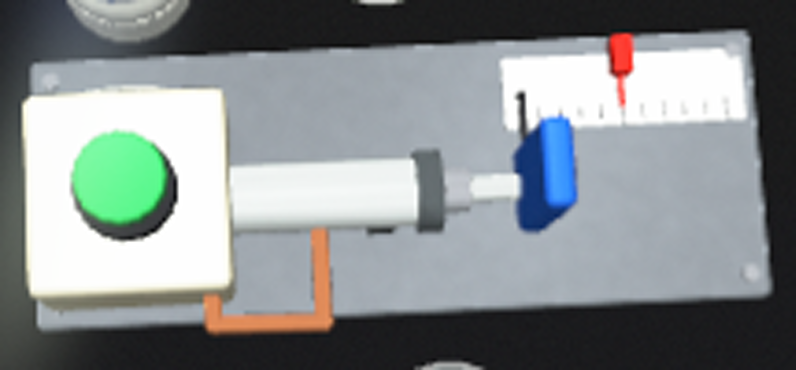

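Enlarged positions, in crop pixels:
- **Side:** plunger top (226,268), handle top face (454,50), pointer tip (360,203), mark about (398,148), plate corners (12,525) and (643,149).
- **Top:** plunger top (119,177), handle top face (560,162), pointer tip (521,97), mark (622,92), plate corners (32,63), (749,32), (770,295) and (38,328).

```bash
cat > h.py <<'E'
import numpy as np, cv2
from scipy.optimize import least_squares
from bench import camera_params
C={n:camera_params(n) for n in("side","top")}
def K(n):
    f=210/np.tan(np.radians(C[n]["vfov"]/2)); return np.array([[f,0,C[n]["cx"]],[0,f,C[n]["cy"]],[0,0,1]])
def proj(n,P):
    T=C[n]["camera_from_world"]; return cv2.projectPoints(np.atleast_2d(P).astype(float),cv2.Rodrigues(T[:3,:3])[0],T[:3,3],K(n),C[n]["D"])[0][:,0]
def tri(s,t):
    r=least_squares(lambda X:np.r_[proj("side",X)[0]-s,proj("top",X)[0]-t],[.45,0,.1]); return r.x,np.abs(r.fun).max()
def atz(n,p,z):
    return least_squares(lambda X:proj(n,[X[0],X[1],z])[0]-p,[.45,0]).x
S=lambda p:(np.array(p)+.5)/4-.5+[185,175]
T_=lambda p:(np.array(p)+.5)/3.7-.5+[205,160]
E
python3 - <<'E'
from h import *
for n,s,t in [("plunger",(226,268),(119,177)),("handletop",(454,50),(560,162)),("pointer",(360,203),(521,97)),("mark",(398,148),(622,92)),("c -x-y",(405,88),(749,32)),("c -x+y",(643,149),(770,295)),("c +x-y",(12,525),(32,63))]:
    x,e=tri(S(s),T_(t)); print(n,x.round(4),e.round(2))
for t in [(32,63),(749,32),(770,295),(38,328)]: print(atz("top",T_(t),.012).round(4))
# pose fit
mod=[((95,0,132),(226,268),(119,177)),((-90,0,120),(454,50),(560,162)),((-205,-77,12),None,(749,32)),((-205,53,12),(643,149),(770,295)),((145,-77,12),(12,525),(32,63)),((145,53,12),None,(38,328))]
def w(q,m):
    c,s=np.cos(q[2]),np.sin(q[2]);m=np.array(m)/1e3
    return np.array([q[0]+c*m[0]-s*m[1],q[1]+s*m[0]+c*m[1],m[2]])
def res(q):
    r=[]
    for m,s,t in mod:
        X=w(q,m); r+=list(proj("top",X)[0]-T_(t))
        if s: r+=list(proj("side",X)[0]-S(s))
    return np.array(r)
f=least_squares(res,[.45,0,1.6]); q=f.x; print(q,f.fun.round(1))
for m in [(95,0,132),(-90,0,98),(-90,-40,17)]: print(m,w(q,m).round(4))
m=atz("top",T_((622,92)),.017)-q[:2]; p=atz("top",T_((521,97)),.017)-q[:2]
d=np.array([np.cos(q[2]),np.sin(q[2])]); print("mark x",m@d,"ptr x",p@d)
E
```

```text
plunger [0.5587 0.1152 0.1322] 0.06
handletop [ 0.5643 -0.0701  0.1167] 0.06
pointer [ 0.6123 -0.0698  0.0148] 0.26
mark [ 0.6157 -0.1178  0.0149] 0.92
c -x-y [ 6.478e-01 -1.846e-01 -1.000e-04] 1.12
c -x+y [ 0.5157 -0.186   0.007 ] 0.06
c +x-y [0.634  0.1661 0.0072] 0.6
[0.634  0.1662]
[ 0.6434 -0.1819]
[ 0.5153 -0.1846]
[0.5058 0.1632]
[0.56113201 0.02070561 1.60042265] [-0.3  0.4  0.   0.4 -0.2  0.   0.  -1.3 -0.  -0.4  0.7  0.6  0.8 -1.7
 -1.   0.1 -1.6 -1.4 -0.5  1.1]
(95, 0, 132) [0.5583 0.1157 0.132 ]
(-90, 0, 98) [ 0.5638 -0.0693  0.098 ]
(-90, -40, 17) [ 0.6038 -0.0681  0.017 ]
mark x -0.14014403049768356 ptr x -0.09148344543206745
```

```bash
python3 -m handwheel '[[0,0,0,0,0,0.129],[0,0,0,0,0,0.129],[0,0,0,0,0,0.128],[0.02,-0.035,0,0,0,0],[0.02,-0.035,0,0,0,0]]' 0.0
python3 -m handwheel '[[0.02,-0.035,0,0,0,0],[0.02,-0.035,0,0,0,0],[0.02,-0.035,0,0,0,0],[0.02,-0.035,0,0,0,0],[0.02,-0.035,0,0,0,0]]'
python3 -m handwheel '[[0.02,-0.035,0,0,0,0],[0.02,-0.035,0,0,0,0],[0.02,-0.035,0,0,0,0],[0.02,-0.035,0,0,0,0],[0.02,-0.035,0,0,0,0]]'
```

```text
time: 0.6
eef_pos: [0.2594, -0.4316, 0.2178]
ee_rot: [-3.14, -0.041, 0.001]
contact_force: [0.9, 0.0, 0.4]
grip_width: 0.625
finger_force: 0.0
time: 1.1
eef_pos: [0.3548, -0.2527, 0.2184]
ee_rot: [-3.141, -0.045, 0.0]
contact_force: [0.1, 0.1, -0.3]
grip_width: 0.188
finger_force: 0.0
time: 1.6
eef_pos: [0.4498, -0.0749, 0.2185]
ee_rot: [-3.141, -0.045, 0.0]
contact_force: [0.0, -1.4, 0.1]
grip_width: 0.008
finger_force: 0.0
```

```bash
python3 -m handwheel '[[0.023,-0.037,0,0,0,0],[0.023,-0.037,0,0,0,0],[0.023,-0.037,0,0,0,0],[0.02,-0.035,0,0,0,0],[0.017,-0.03,0,0,0,0]]'
python3 -m handwheel '[[0,0,0.03,0,0,0],[0,0,0.03,0,0,0],[0,0,0.01,0,0,0],[0,0,0,0,0,0]]'
```

```text
time: 2.1
eef_pos: [0.5508, 0.1045, 0.2181]
ee_rot: [-3.141, -0.047, 0.001]
contact_force: [-0.2, 0.1, -0.3]
grip_width: 0.008
finger_force: 0.0
time: 2.5
eef_pos: [0.5489, 0.1023, 0.1469]
ee_rot: [-3.141, -0.045, 0.007]
contact_force: [0.1, 0.3, -0.5]
grip_width: 0.005
finger_force: 0.0
```

```bash
python3 -m handwheel '[[0.01,-0.013,0,0,0,0],[0,0,0.01,0,0,0],[0,0,0.008,0,0,0],[0,0,0.004,0,0,0],[0,0,0,0,0,0]]'
python3 -m handwheel '[[0,0,0.004,0,0,0],[0,0,0.002,0,0,0],[0,0,0.001,0,0,0],[0,0,0,0,0,0]]'
```

```text
time: 3.0
eef_pos: [0.5605, 0.1158, 0.1268]
ee_rot: [-3.141, -0.045, -0.002]
contact_force: [1.4, 0.9, 3.8]
grip_width: 0.003
finger_force: 1.8
time: 3.4
eef_pos: [0.5605, 0.1158, 0.1204]
ee_rot: [-3.141, -0.045, -0.003]
contact_force: [1.4, 2.6, 5.7]
grip_width: 0.002
finger_force: 3.1
```

```bash
python3 -m handwheel '[[0,0,0.003,0,0,0],[0,0,0.001,0,0,0],[0,0,0,0,0,0]]'
python3 -m handwheel '[[0,0,0.001,0,0,0],[0,0,0.001,0,0,0],[0,0,0,0,0,0]]'
```

```text
time: 3.7
eef_pos: [0.5607, 0.1158, 0.1182]
ee_rot: [-3.141, -0.045, -0.005]
contact_force: [-2.6, 1.1, 16.8]
grip_width: 0.007
finger_force: 8.0
time: 4.0
eef_pos: [0.5608, 0.1158, 0.118]
ee_rot: [-3.141, -0.046, -0.006]
contact_force: [-6.5, 1.4, 27.7]
grip_width: 0.002
finger_force: 13.7
```

```bash
python3 -m handwheel '[[0,0,-0.01,0,0,0],[0,0,-0.02,0,0,0],[0,0,-0.03,0,0,0],[0,0,-0.04,0,0,0],[0,0,0,0,0,0]]'
python3 -m handwheel '[[0,0.037,0,0,0,0],[0,0.037,0,0,0,0],[0,0.037,0,0,0,0],[-0.002,0.037,0,0,0,0],[0,0.037,0,0,0,0]]' 1.0
python3 -m handwheel '[[0,0,0,0,0,0],[0,0,0,0,0,0]]'
python3 - <<'E'
from bench import *
import cv2,numpy as np
a=read_camera("side")[160:340,185:365]; b=read_camera("top")[150:260,205:420]
a=cv2.resize(a,(440,440),interpolation=2); b=cv2.resize(b,(360,184))
o=np.zeros((440,800,3),np.uint8); o[:,:440]=a; o[:184,440:]=b
cv2.imwrite("pics/a1.png",o[:,:,::-1])
E
```

```text
time: 4.5
eef_pos: [0.5625, 0.1154, 0.2189]
ee_rot: [3.141, 0.045, 0.014]
contact_force: [0.3, -0.5, -0.1]
grip_width: 0.007
finger_force: 0.0
time: 5.0
eef_pos: [0.562, -0.0707, 0.2125]
ee_rot: [-3.141, -0.045, 0.004]
contact_force: [0.6, -0.2, 0.6]
grip_width: 0.386
finger_force: 0.0
time: 5.2
eef_pos: [0.5624, -0.07, 0.2125]
ee_rot: [-3.14, -0.042, 0.004]
contact_force: [0.1, 0.6, 0.1]
grip_width: 0.558
finger_force: 0.0
```

View pics/a1.png

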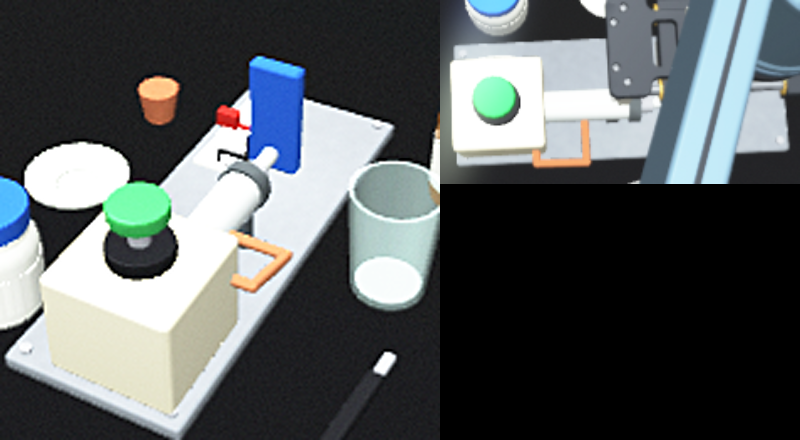

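The plunger (138,195) has sprung back up, the clip and pointer are unchanged, and the gripper is above the handle. I'll descend with the fingers open.

```bash
python3 -m handwheel '[[0,0,0.02,0,0,0],[0,0,0.02,0,0,0],[0,0,0,0,0,0],[0,0,0,0,0,0],[0,0,0,0,0,0]]'
python3 -m handwheel '[[0,0,0.03,0,0,0],[0,0,0.03,0,0,0],[0,0,0.02,0,0,0],[0,0,0.013,0,0,0],[0,0,0,0,0,0]]'
```

```text
time: 5.8
eef_pos: [0.564, -0.0688, 0.1748]
ee_rot: [3.141, 0.047, 0.002]
contact_force: [0.0, 0.0, 1.0]
grip_width: 0.999
finger_force: 0.0
time: 6.3
eef_pos: [0.5627, -0.069, 0.0797]
ee_rot: [-3.141, -0.045, 0.003]
contact_force: [-1.0, 0.1, -0.1]
grip_width: 0.999
finger_force: 0.0
```

```bash
Z='[[0,0,0,0,0,0],[0,0,0,0,0,0],[0,0,0,0,0,0],[0,0,0,0,0,0],[0,0,0,0,0,0]]'
python3 -m handwheel '[[0,0,0,0,0,0],[0,0,0,0,0,0],[0,0,0,0,0,0],[0,0,0,0,0,0],[0,0,0,0,0,0]]' 0.0
python3 -m handwheel '[[0,0,0,0,0,0],[0,0,0,0,0,0],[0,0,0,0,0,0],[0,0,0,0,0,0],[0,0,0,0,0,0]]'
python3 -m handwheel '[[0,0,0,0,0,0],[0,0,0,0,0,0],[0,0,0,0,0,0]]'
```

```text
time: 6.8
eef_pos: [0.5635, -0.0694, 0.0811]
ee_rot: [3.141, 0.045, 0.001]
contact_force: [0.6, 0.2, 0.1]
grip_width: 0.622
finger_force: 0.0
time: 7.3
eef_pos: [0.5633, -0.0693, 0.0806]
ee_rot: [-3.141, -0.045, 0.0]
contact_force: [0.2, 0.8, 0.5]
grip_width: 0.186
finger_force: 0.0
time: 7.6
eef_pos: [0.5633, -0.0688, 0.0806]
ee_rot: [-3.141, -0.045, 0.0]
contact_force: [0.3, 3.4, 0.3]
grip_width: 0.151
finger_force: 30.0
```

```bash
python3 -m handwheel '[[0,0.01,0,0,0,0],[0,0.01,0,0,0,0],[0,0.01,0,0,0,0],[0,0.008,0,0,0,0],[0,0,0,0,0,0]]'
python3 - <<'E'
from bench import *
import cv2,numpy as np
a=read_camera("side"); b=read_camera("top")
cv2.imwrite("pics/s2full.png",a[:,:,::-1]);cv2.imwrite("pics/t2full.png",b[:,:,::-1])
a=cv2.resize(a[170:240,240:340],(800,560),interpolation=2)
cv2.imwrite("pics/s2.png",a[:,:,::-1])
E
```

```text
time: 8.1
eef_pos: [0.5644, -0.1069, 0.0806]
ee_rot: [-3.14, -0.044, 0.0]
contact_force: [0.4, 7.6, 1.9]
grip_width: 0.149
finger_force: 30.0
```

View pics/s2.png

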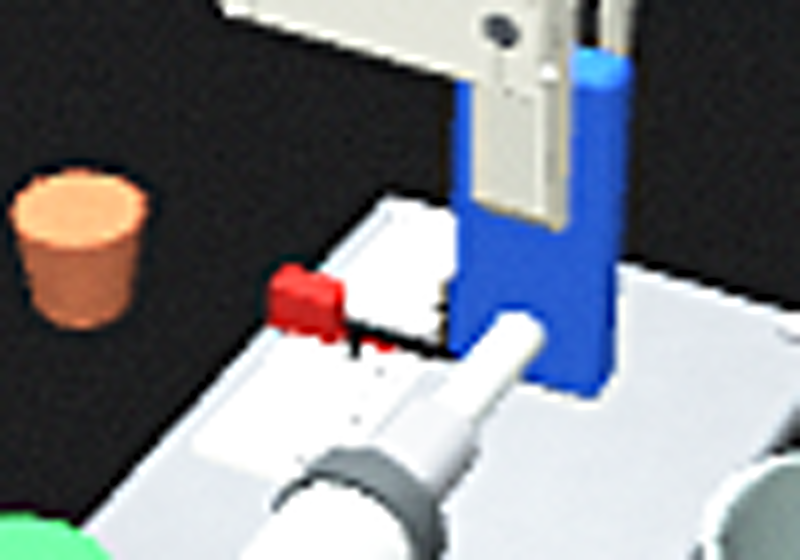

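The view shows the pointer tip at crop (354,353), about (283.8,213.7) in the picture. The red line runs from about (335,336) to (390,348), so the tip is still short of the mark.

Run:
```python
from h import *
q=np.array([.56113,.0207]);d=np.array([np.cos(1.6004),np.sin(1.6004)]);n=np.array([-d[1],d[0]])
P=lambda p:(np.array(p)+.5)/8-.5+[240,170]
def f(l,cam,p,z=.016):
    m=atz(cam,p,z)-q; print(l,(1e3*np.array([m@d,m@n])).round(1))
f("home ptr side",'side',S((360,203))); f("home ptr top",'top',T_((521,97)))
for p in [(388,146),(398,148),(408,150)]: f("home mark side",'side',S(p))
for p in [(621,80),(622,92),(623,104)]: f("home mark top",'top',T_(p))
f("now ptr",'side',P((354,353)))
for p in [(335,336),(375,345),(390,348)]: f("now mark",'side',P(p))
```

```text
home ptr side [-90.8 -47.2]
home ptr top [-91.6 -48.6]
home mark side [-137.4  -56.6]
home mark side [-138.2  -51.5]
home mark side [-139.   -46.4]
home mark top [-140.3  -54.7]
home mark top [-140.3  -48.8]
home mark top [-140.4  -42.9]
now ptr [-131.9  -48.9]
now mark [-135.9  -56.3]
now mark [-137.2  -45.9]
now mark [-137.8  -42. ]
```

```bash
python3 -m handwheel '[[0,0.004,0,0,0,0],[0,0.003,0,0,0,0],[0,0,0,0,0,0],[0,0,0,0,0,0]]'
python3 - <<'E'
from bench import *
import cv2,numpy as np
a=np.mean([read_camera("side") for _ in range(6)],0).astype(np.uint8); b=read_camera("top")
a=cv2.resize(a[198:222,268:302],None,fx=16,fy=16,interpolation=2)
b=cv2.resize(b[160:215,330:410],None,fx=3,fy=3)
o=np.zeros((384,544+240,3),np.uint8);o[:,:544]=a;o[:165,544:]=b
cv2.imwrite("pics/s3.png",o[:,:,::-1])
E
```

```text
time: 8.6
eef_pos: [0.5646, -0.1129, 0.0806]
ee_rot: [-3.139, -0.045, 0.0]
contact_force: [1.6, 7.7, 1.2]
grip_width: 0.15
finger_force: 30.0
```

View pics/s3.png

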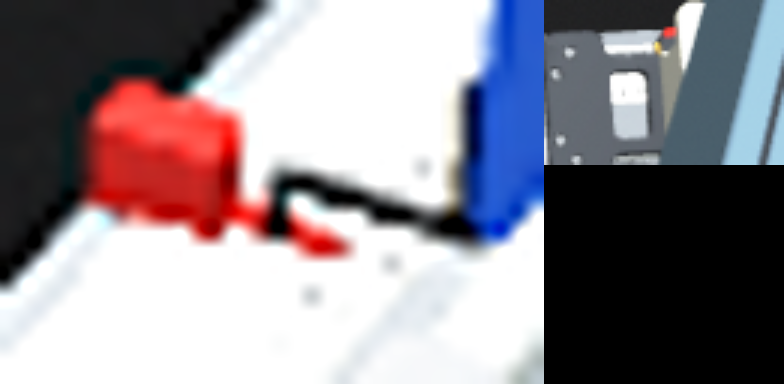

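The side crop shows the pointer tip ending at (275,235), just in front of the red line, whose centre is at about (275,224). It is nearly there; I'll convert this to mm.

Run:
```python
from h import *
q=np.array([.56113,.0207]);d=np.array([np.cos(1.6004),np.sin(1.6004)]);n=np.array([-d[1],d[0]])
P=lambda p:(np.array(p)+.5)/16-.5+[268,198]
W=lambda x,y,z:np.r_[q+d*x+n*y,z]
for z in(.015,.017,.019):
  for l,p in [("ptr",(275,235)),("m",(240,211)),("m",(275,224)),("m",(310,236)),("m end",(345,246))]:
    m=atz("side",P(p),z)-q; print(z,l,(1e3*np.array([m@d,m@n])).round(1))
I=lambda X:((proj("side",X)[0]-[268,198]+.5)*16-.5).round(0)
print("ptr at -134",I(W(-.134,-.049,.017)),"-138",I(W(-.138,-.049,.017)),"-134,z22",I(W(-.134,-.049,.022)))
```

```text
0.015 ptr [-138.2  -50.2]
0.015 m [-140.6  -56.3]
0.015 m [-140.2  -51.2]
0.015 m [-140.   -46.3]
0.015 m end [-140.2  -41.5]
0.017 ptr [-135.8  -49. ]
0.017 m [-138.2  -55.1]
0.017 m [-137.8  -50. ]
0.017 m [-137.6  -45.1]
0.017 m end [-137.8  -40.3]
0.019 ptr [-133.4  -47.7]
0.019 m [-135.8  -53.8]
0.019 m [-135.4  -48.8]
0.019 m [-135.2  -43.8]
0.019 m end [-135.3  -39.1]
ptr at -134 [268. 243.] -138 [283. 225.] -134,z22 [268. 210.]
```

```bash
python3 -m handwheel '[[0,0.002,0,0,0,0],[0,0.001,0,0,0,0],[0,0,0,0,0,0],[0,0,0,0,0,0]]'
python3 - <<'E'
from bench import *
import cv2,numpy as np
print(sense()["eef_pos"])
a=np.mean([read_camera("side") for _ in range(8)],0).astype(np.uint8)
print(sense()["eef_pos"])
a=cv2.resize(a[202:220,272:298],None,fx=30,fy=30,interpolation=2)
cv2.imwrite("pics/s4.png",a[:,:,::-1])
E
```

```text
time: 9.35
eef_pos: [0.5646, -0.1157, 0.0806]
ee_rot: [-3.139, -0.046, 0.0]
contact_force: [1.5, 9.2, 1.1]
grip_width: 0.149
finger_force: 30.0
[ 0.56462264 -0.11567485  0.08060606]
[ 0.56465687 -0.11567592  0.08060608]
```

View pics/s4.png

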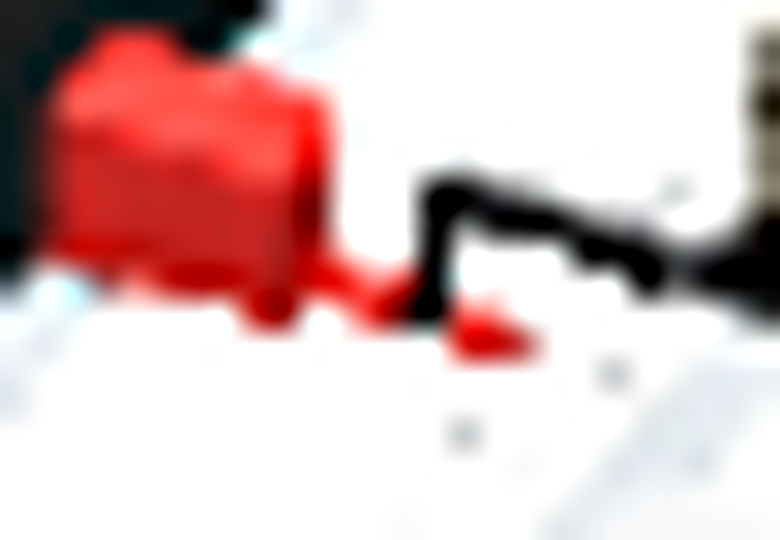

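The tip ends at crop (430,322). The line centre there is at about y = 310, roughly 1.3–1.5 mm further, which agrees with the 48 mm extension from the first pictures.

```bash
python3 -m handwheel '[[0,0.0015,0,0,0,0],[0,0,0,0,0,0],[0,0,0,0,0,0]]'
python3 - <<'E'
from bench import *
import cv2,numpy as np
a=np.mean([read_camera("side") for _ in range(8)],0).astype(np.uint8)
print(sense()["eef_pos"])
a=cv2.resize(a[202:220,272:298],None,fx=30,fy=30,interpolation=2)
cv2.imwrite("pics/s5.png",a[:,:,::-1])
E
```

```text
time: 10.05
eef_pos: [0.5647, -0.1171, 0.0806]
ee_rot: [-3.139, -0.046, 0.0]
contact_force: [-0.0, 8.6, 0.6]
grip_width: 0.143
finger_force: 30.0
[ 0.56468391 -0.11708541  0.08059703]
```

View pics/s5.png

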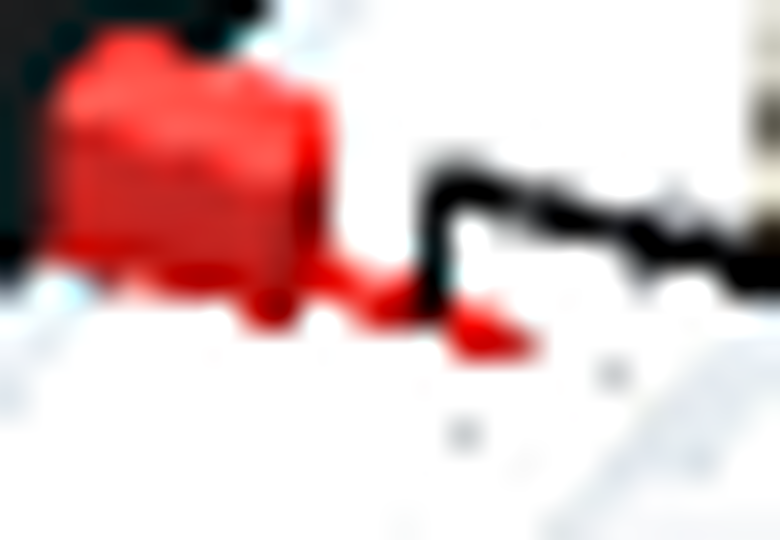

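The tip now ends on the red line, at crop (433,315) against a line centre of about y = 310. The grip is holding at 30 N, so I'll hand in.

```bash
python3 -c "
from bench import *
print(sign_off())"
```

```text
the job is handed in; nothing more can be done
None
```

I pressed the plunger to its stop and it sprang back up; the rod is now pulled out about 48 mm and still gripped, with the pointer at the red mark to within about 1 mm as read from the side camera.

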